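# Strip the filter cubes from the ejector block into the dial-lid carousel

### The arm

A 6-joint arm with a two-finger parallel gripper is mounted at the origin on the work surface. World frame = base frame: x ahead of the robot, y to its left, z up, the work surface at z = 0. Lengths are in m, angles in rad, forces in N, time in s.
With the tool pointing down it reaches from about 0.3 to 1 m from the base axis. Payload 5.1 kg.
Tool frame: the origin (TCP) lies on the mounting face of the last link; the fingertips stand 190 mm ahead of it and the grasp point (between the pads) lies 171 mm ahead of it (r.nose_length is the distance from the TCP to the fingertips, in m); z points along the fingers, y is the line along which they close (so a half turn about z gives the same grasp; the last joint's range is limited). The gripper opens to 95 mm and grips with 3 to 60 N. Pads are 20 mm wide; open, the fingers measure 119 mm over their backs; the gripper's body (75 mm by 180 mm) begins 59 mm behind the grasp point.
Start: joints at [1.252, 0.124, 1.65, -0, 1.367, -0.083], TCP at [0.152, 0.632, 0.405] pointing down, gripper open.
Joint ranges: [-2.61, 2.61], [-1.02, 2.33], [0.03, 2.71], [-1.35, 4.49], [0.32, 2.68], [-2.91, 2.91]. Speed limits (rad/s): [2.57, 2.57, 3.14, 3.14, 3.14, 3.14].

### API

Orientations are given as a rotation vector (axis times angle).
In Python, from plant import r gives the robot as it stands. The module is installed in compiled form; this text tells all that it offers.
- The arm moves only by the shell command python3 -m handwheel 'ROWS' [FORCE]. ROWS is JSON, a list of rows, each a list of 7 numbers: the shift along the tool's x, y, z in units of 0.5 m (1.0 is 0.5 m), then the turn, a rotation vector about the tool's x, y, z in units of pi rad (1.0 is pi rad), then the opening, from 0 (shut) to 1 (fully open). A call has exactly 8 rows; each row is the pose to reach, as a shift and turn from the pose commanded when the call began, along the tool's axes at that moment, turning the shorter way round; what a row does not reach only later rows make up. A row lasts 1/10 s, in which the tool goes at most 50 mm and 8.59 degrees, less where a joint would pass 70% of its speed; a pose out of reach is approached as far as the arm can. A call with a number of a shift or a turn outside -1 to 1 is refused whole. A call with a gripper value outside its range is refused whole. The fingers move at their own pace and stop on an object; FORCE is the grip in N (left out, the last holds). Time passes only in rows, so rows that repeat a pose let the fingers close, or fill a call up. It gives the time, the measured TCP pose, the force, the opening and the grip force at its end, in the units of the state.
- r.sense(): the state, without advancing time (a new reading comes with each control period).
- r.camera(name): name is "side" or "top" or "wrist"; returns (picture, depth): 384x512x3 uint8, blue, green, red; 384x512 float32, m along the optical axis (not along the pixel's ray), 0 where there is no reading.
- r.camera_params(name): a dict with "K" (3x3 intrinsics, pixels), "rvec" (rotation vector, rad) and "tvec" (3), from world to camera coordinates, as OpenCV has them. Camera axes: x right, y down, z forward; pixel columns grow to the right and rows downward; lengths in m; the calibration is good to about 2 mm. The wrist camera is an equidistant fisheye: a pixel r from the principal point sees the ray r / f radians off the axis. A picture is of the moment at which its call begins: read the wrist's pose just before it. camera_params takes no time and is no camera call; for the wrist camera it gives the pose at the moment of the call.
- r.job_done(): hands the job in; it is judged then, once.
The state is a dict: "time": time; "joints": joint angles; "qvel": joint speeds; "joint_torque": joint torques, N m; "position": TCP position; "orientation": TCP orientation; "ft_force": force on the tool from outside, world axes, zero at the start; "moment": the same for the moment, N m; "opening": opening from 0.0 (shut) to 1.0 (fully open); "finger_force": force on a finger pad.
Only numpy, scipy, OpenCV 4.12 (cv2) and the standard library are available. Lean on these libraries where they do the work, as an engineer would, in place of code of your own. Each camera call takes 0.05 s, during which the arm holds its last target. There are 200 camera calls.

### The job

Drive the microscope filter cubes out of the blue block with its ejector rods (do not pull at a seated cube), and put each one into the carousel compartment whose rim carries as many studs as the cube has pins on its top, turning the slotted cover (it has a post to turn it by) so that its opening stands over the compartment you need. When every cube is stowed, turn the cover until its opening is centred over the blank, filled-in sector so that all compartments are shut; do not disturb the objective lens and the oil bottle.

Things in the scene. Friction and masses are not known exactly. Their poses are not given: they have to be found in the camera images.
- carousel: fixed white carousel, 240 mm across, rim top at z = 50 mm; origin: centre of its underside, on the cover's axis. 4 mm radial walls split it in five equal sectors out to radius 106 mm: compartments 1 to 4, whose middles lie at 0, 72, 144 and 216 degrees from its x axis (turning to y), and a blank one at 288 degrees. Each compartment has 1, 2, 3 or 4 dark steel studs (10 mm wide) on the rim
- bay1 (a point): middle of the floor (z = 4 mm) of compartment 1, marked with one stud; 70 mm from the carousel's axis
- bay2 (a point): middle of the floor (z = 4 mm) of compartment 2, marked with two studs; 70 mm from the carousel's axis
- bay3 (a point): middle of the floor (z = 4 mm) of compartment 3, marked with three studs; 70 mm from the carousel's axis
- bay4 (a point): middle of the floor (z = 4 mm) of compartment 4, marked with four studs; 70 mm from the carousel's axis
- blank (a point): middle of the top (z = 49 mm) of the blank, solid sector, which has no studs; 70 mm from the axis
- opening (a point): middle of the opening in the grey cover, at its top face (z = 56 mm), 70 mm from the axis. The cover is a disc of radius 106 mm, 5 mm thick; it turns on the carousel's axis without stops either way and stays where it is left (2 N at the post turns it). The opening is a straight radial slot 62 mm wide, from 45 mm from the axis out to the edge
- post (a point): centre of the top of the black round handle post on the cover, a sleeve that spins freely on its own pin, 16 mm across, standing 40 mm above the cover's top face (its top at z = 96 mm), 80 mm from the axis, on the far side of the axis from the opening
- block: fixed blue ejector block, 46 (x) by 210 (y) by 48 mm high; origin: centre of its underside. Four square bores 28 mm wide, a to d, run along x at y = +78, +26, -26 and -78 mm; the work surface is their floor; each is open at the +x face (x = +23 mm) and has an 18 mm wide window in its roof. A seated cube is flush with the +x face, its centre at x = +8 mm
- ejector_a (a joint): travel of the ejector rod of bore a, 0 = out (at rest) to 0.052 m = pushed fully in along the block's +x. A light return spring, under 3 N, brings it back when let go. Fully in, its tip stands 21 mm beyond the open face, so the cube is out and free
- ejector_b (a joint): the same for bore b
- ejector_c (a joint): the same for bore c
- ejector_d (a joint): the same for bore d
- head_a (a point): centre of the outer (-x) face of the rod a's black round push head, 24 mm across and 8 mm thick, 20 mm above the work surface; at rest 90 mm from the block's centre towards block -x; push it along block +x
- head_b (a point): the same for rod b
- head_c (a point): the same for rod c
- head_d (a point): the same for rod d
- cube1: black filter cube with one brass pin on top, 30 mm (its x) by 26 mm (its y) by 36 mm high, 50 to 100 g, loose; origin at its centre, z up. At the start it is seated in one of the bores (any of them), its x along the bore; it may be absent
- cube2: the same, with two pins in a row on top; may be absent
- cube3: the same, with three pins in a row on top; may be absent
- cube4: the same, with four pins in a square on top; may be absent
- objective: bystander: loose steel microscope objective standing upright, 34 mm across, 56 mm tall, origin at the centre of its underside
- oil_bottle: bystander: loose small oil bottle, 32 mm across, 65 mm tall, origin at the centre of its underside

How it is judged:
On the way:
1. every cube lies in the compartment with its number of studs (horizontal distance between cube1 and bay1 below 0.05 m and height (world z) of each of cube1, cube2, cube3, cube4 below 0.04 m and linear speed of each of cube1, cube2, cube3, cube4 below 0.03 m/s and horizontal distance between cube2 and bay2 below 0.05 m and horizontal distance between cube3 and bay3 below 0.05 m and horizontal distance between cube4 and bay4 below 0.05 m), for 0.2 s.
At the end, for the whole second after the job is handed in: Every cube present lies at rest inside the compartment with its number of studs, below the cover (its centre within 50 mm of the compartment's middle and lower than 40 mm), and the middle of the opening is within 12 mm (about 10 degrees) of the middle of the blank sector (all of step 1 and horizontal distance between opening and blank below 0.012 m); the robot touches nothing.
It fails at once if the objective or the oil bottle is moved by more than 30 mm (distance of any of objective, oil_bottle from where it was at the start of the episode above 0.03 m).
It fails at once if the fingers press on a cube that is still seated in its bore ((contact force between the fingers and cube1 above 1 N and height (world z) of cube1 below 0.03 m and x of cube1 in the frame of block between -0.02 and 0.02 m and y of cube1 in the frame of block between -0.1 and 0.1 m) or (contact force between the fingers and cube2 above 1 N and height (world z) of cube2 below 0.03 m and x of cube2 in the frame of block between -0.02 and 0.02 m and y of cube2 in the frame of block between -0.1 and 0.1 m) or (contact force between the fingers and cube3 above 1 N and height (world z) of cube3 below 0.03 m and x of cube3 in the frame of block between -0.02 and 0.02 m and y of cube3 in the frame of block between -0.1 and 0.1 m) or (contact force between the fingers and cube4 above 1 N and height (world z) of cube4 below 0.03 m and x of cube4 in the frame of block between -0.02 and 0.02 m and y of cube4 in the frame of block between -0.1 and 0.1 m)).
Of cube1, cube2, cube3, cube4 only 3 to 4 are there at a start; the rules pass over those that are not, and their reading is None.
At some moment in a run one of cube1, cube2, cube3, cube4 may be knocked a few centimetres aside while the robot is not near it.
Once in a run the grip may slacken for a moment while it holds something.
It also fails if it takes over 210 s, if anything falls off the work surface, if the arm or the gripper's body presses on something with over 40 N, if the wrist force passes 120 N, or if a joint passes its speed limit or range.

## Working session

There is one attempt and no reset: what is moved stays moved. The work goes in short steps, Python scripts to look and compute and a shell command to move; the robot and the scene stay as the last step left them, time stands still between calls to the robot, and variables do not carry over. Pictures are saved under pics/ and viewed, at most 14 in all, crops included, and the job is handed in when it is done.

```bash
ls; mkdir -p pics
python3 - <<'E'
from plant import r
import cv2,numpy as np
s=r.sense(); print({k:np.round(v,3).tolist() for k,v in s.items()}, r.nose_length)
for n in("top","side"):
    im,d=r.camera(n); cv2.imwrite(f"pics/{n}0.png",im); np.save(f"{n}0.npy",d)
    p=r.camera_params(n); print(n,np.round(p["K"],1).tolist(),np.round(p["rvec"],3),np.round(p["tvec"],3))
E
```

```text
pics
{'time': 0.0, 'joints': [1.252, 0.125, 1.652, -0.0, 1.368, -0.083], 'qvel': [-0.002, -0.002, 0.0, -0.001, -0.0, -0.003], 'joint_torque': [0.003, -41.759, -35.994, 0.078, 0.049, -0.0], 'position': [0.152, 0.632, 0.403], 'orientation': [-0.37, -3.119, 0.003], 'ft_force': [-0.026, 0.01, -1.517], 'moment': [-0.021, -0.065, 0.018], 'finger_force': 0.0, 'opening': 1.002} 0.1901
top [[481.4, 0.0, 255.8], [0.0, 481.4, 188.9], [0.0, 0.0, 1.0]] [ 2.105 -2.144  0.179] [0.029 0.636 0.988]
side [[439.3, 0.0, 258.2], [0.0, 439.3, 199.1], [0.0, 0.0, 1.0]] [ 2.245 -0.428  0.227] [-0.579  0.223  0.871]
```

View pics/top0.png

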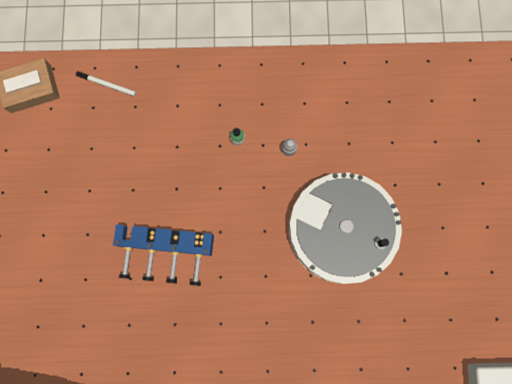

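View pics/side0.png

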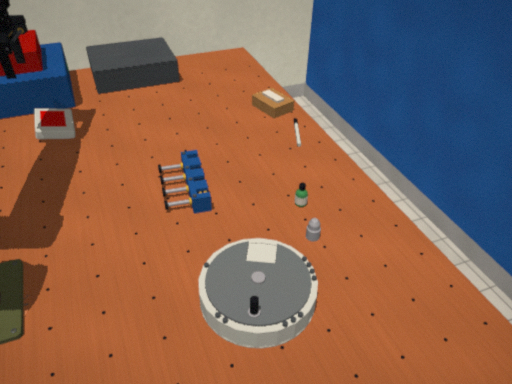

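The top view shows the block around (163,240) with its leftmost bore empty. The carousel is at (346,227), with 4 studs at (348,177), 3 at (396,214), 2 at (376,272) and 1 at (311,268). The post is at (381,243) and the opening at (313,210), apparently over the blank. The side view shows the bottle at (301,197) and the objective at (314,230).

```bash
cat > h.py <<'E'
from plant import r
import cv2,numpy as np
def cam(n):
    p=r.camera_params(n); R,_=cv2.Rodrigues(np.array(p["rvec"],float)); return np.array(p["K"]),R,np.array(p["tvec"]).ravel()
def ray(n,uv,z):
    K,R,t=cam(n); uv=np.atleast_2d(uv).astype(float)
    d=np.c_[uv,np.ones(len(uv))]@np.linalg.inv(K).T@R; c=-R.T@t
    return c+d*((z-c[2])/d[:,2])[:,None]
def cents(m,amin=3):
    k,l,s,c=cv2.connectedComponentsWithStats(m.astype(np.uint8)); return [(c[i],s[i,4]) for i in range(1,k) if s[i,4]>=amin]
E
python3 - <<'E'
from h import *
im=cv2.imread("pics/top0.png"); d=np.load("top0.npy")
hsv=cv2.cvtColor(im,cv2.COLOR_BGR2HSV); H,S,V=[hsv[...,i].astype(int) for i in range(3)]
# heads: dark blobs ; studs: dark blobs
roi=np.zeros(H.shape,bool); roi[160:300,100:420]=1
K,R,t=cam("top"); c=-R.T@t; print("cam",c)
print("studs/dark")
for cc,a in cents((V<75)&roi,4):
    print(np.round(cc,1),a,np.round(ray("top",cc,.05)[0],4),np.round(ray("top",cc,.02)[0],4))
m=((H>100)&(H<125)&(S>120)&roi&(np.arange(512)[None]<230)).astype(np.uint8)
ys,xs=np.nonzero(m); dz=d[ys,xs]
P=(np.c_[xs,ys,np.ones(len(xs))]@np.linalg.inv(K).T*dz[:,None]-t)@R
print("block z pct",np.percentile(P[:,2],[5,50,95]))
top=P[(P[:,2]>.042)&(P[:,2]<.054)]
rect=cv2.minAreaRect((top[:,:2]*1000).astype(np.float32)); print(rect)
# carousel rim: white
m=(S<60)&(V>170)&roi&(np.arange(512)[None]>270)
cs,_=cv2.findContours(m.astype(np.uint8),cv2.RETR_EXTERNAL,cv2.CHAIN_APPROX_NONE); k=max(cs,key=cv2.contourArea)
w=ray("top",cv2.convexHull(k)[:,0],.05)[:,:2]; print("carousel",cv2.fitEllipse((w*1000).astype(np.float32)))
# hub and post via depth
for n,uv,z in(("post",(381,243),.096),("bottle",(237,132),.065),("obj",(289,145),.05),("opening",(313,210),.056)):
    print(n,ray("top",uv,z)[0].round(3),d[uv[1],uv[0]])
cr=np.hstack([cv2.resize(im[210:295,100:230],None,fx=4,fy=4,interpolation=cv2.INTER_CUBIC)]);cv2.imwrite("pics/c1.png",cr)
cv2.imwrite("pics/c2.png",cv2.resize(im[165:290,280:410],None,fx=4,fy=4,interpolation=cv2.INTER_CUBIC))
E
```

```text
cam [0.45249504 0.0098059  1.08520288]
studs/dark
[176.5 188.5] 4 [0.642  0.1905 0.05  ] [0.6475 0.1957 0.02  ]
[124.3 233. ] 25 [0.5466 0.302  0.05  ] [0.5493 0.3105 0.02  ]
[149.7 234.5] 54 [0.5423 0.2472 0.05  ] [0.5449 0.254  0.02  ]
[174.3 236.9] 71 [0.5362 0.194  0.05  ] [0.5386 0.1994 0.02  ]
[199.6 233.3] 11 [0.5431 0.1395 0.05  ] [0.5457 0.1433 0.02  ]
[198.1 239.2] 10 [0.5304 0.1428 0.05  ] [0.5327 0.1466 0.02  ]
[382.7 242.3] 65 [ 0.5165 -0.2522  0.05  ] [ 0.5184 -0.2598  0.02  ]
[197.6 245.6] 12 [0.5168 0.1438 0.05  ] [0.5187 0.1477 0.02  ]
[124.6 276.1] 36 [0.4552 0.2986 0.05  ] [0.4553 0.307  0.02  ]
[148.  278.3] 34 [0.4498 0.2488 0.05  ] [0.4497 0.2557 0.02  ]
[172.  280.3] 37 [0.4447 0.1977 0.05  ] [0.4445 0.2031 0.02  ]
[194.7 282.9] 33 [0.4384 0.1496 0.05  ] [0.438  0.1537 0.02  ]
block z pct [0.04293654 0.04885964 0.052     ]
((531.5556640625, 219.9473114013672), (207.92906188964844, 44.045448303222656), 83.27589416503906)
carousel ((548.2943115234375, -161.8942413330078), (212.25640869140625, 235.10665893554688), 103.66185760498047)
post [ 0.512 -0.237  0.096] 0.9822228
bottle [0.763 0.056 0.065] 1.0596981
obj [ 0.735 -0.058  0.05 ] 1.0611677
opening [ 0.588 -0.105  0.056] 1.0400728
```

View pics/c1.png

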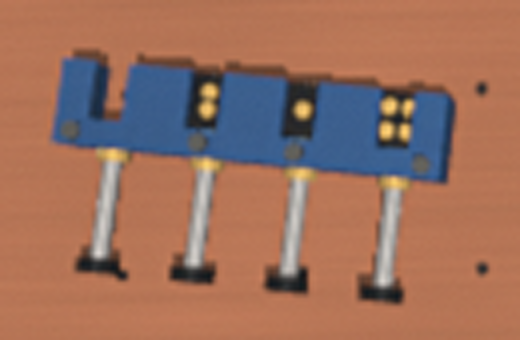

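View pics/c2.png

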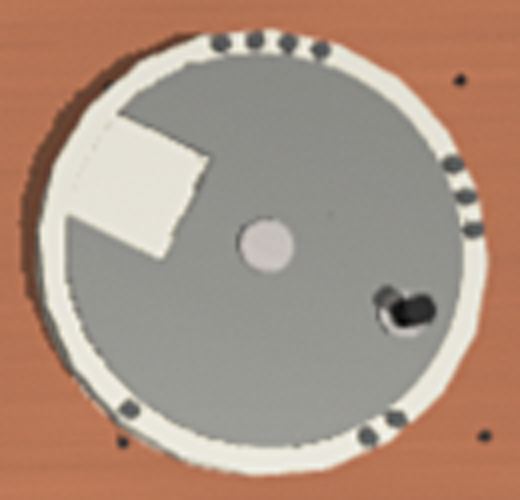

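In the crops, bore a is empty, b holds the two-pin cube, c the one-pin cube and d the four-pin cube, so cube3 is absent. The opening is already over the blank sector. From there the compartments run counter-clockwise 1, 2, 3, 4.

```bash
cat >> h.py <<'E'
from scipy.spatial.transform import Rotation as Ro
def plan(*wps):
    """wps: (x,y,ztip,yaw_toolx_deg); prints rows relative to the present pose (tool down)"""
    s=r.sense(); R0=Ro.from_rotvec(s["orientation"]); p0=np.array(s["position"])
    for x,y,z,yaw in wps:
        a=np.radians(yaw); X=np.array([np.cos(a),np.sin(a),0]); Z=np.array([0,0,-1.])
        T=Ro.from_matrix(np.c_[X,np.cross(Z,X),Z]); d=R0.inv().apply(np.array([x,y,z+r.nose_length])-p0)/.5
        print("[%s]"%",".join("%.3f"%v for v in [*d,*((R0.inv()*T).as_rotvec()/np.pi)]), " q6~%.0f"%((np.degrees(np.arctan2(y,x))+90-yaw+180)%360-180))
    print("t=%.1f tip"%s["time"],np.round(p0-[0,0,r.nose_length],4),"op %.3f"%s["opening"],"F",np.round(s["ft_force"],1))
# block
BC=np.array([.5316,.2199]); BY=-6.6
def blk(x,y): a=np.radians(BY); return BC+[x*np.cos(a)-y*np.sin(a),x*np.sin(a)+y*np.cos(a)]
E
python3 - <<'E'
from h import *
from scipy.optimize import least_squares
im=cv2.imread("pics/top0.png")
st={4:[(222,43),(256,40),(289,43),(321,49)],3:[(453,163),(466,197),(474,230)],2:[(368,437),(397,419)],1:[(130,410)]}
f=lambda p:(np.array(p)+.5)/4-.5+[280,165]
W={k:ray("top",f(v),.052)[:,:2] for k,v in st.items()}
A=np.vstack(list(W.values())); s=least_squares(lambda q:np.hypot(*(A-q[:2]).T)-q[2],[.55,-.16,.11]); print("stud circle",s.x,abs(s.fun).max())
print("hub",ray("top",f((268,245)),.057))
hsv=cv2.cvtColor(im,cv2.COLOR_BGR2HSV); m=(hsv[...,1]<75); m[:,:270]=0; m[:160]=0; m[300:]=0; m[:,420:]=0
cs,_=cv2.findContours(m.astype(np.uint8),cv2.RETR_EXTERNAL,cv2.CHAIN_APPROX_NONE); k=max(cs,key=cv2.contourArea)
w=ray("top",cv2.convexHull(k)[:,0],.05)[:,:2]; q=least_squares(lambda q:np.hypot(*(w-q[:2]).T)-q[2],[.55,-.16,.11],loss="soft_l1",f_scale=.002).x; print("rim",q)
c=s.x[:2]
for k,v in W.items():
    a=np.degrees(np.arctan2(*(v.mean(0)-c)[::-1])); print(k,a,"base",(a-72*(k-1))%360)
o=ray("top",f([(118,113),(210,157),(163,259),(67,215)]),.056)[:,:2]; oc=o.mean(0)
print("open corners",(o-c).round(3).tolist(),np.degrees(np.arctan2(*(oc-c)[::-1])))
print("post base",ray("top",f((405,317)),.056)[0,:2]-c)
E
```

```text
stud circle [ 0.55209195 -0.17405105  0.11329582] 0.0004325155041041834
hub [[ 0.55248728 -0.17571037  0.057     ]]
rim [ 0.55144322 -0.17250237  0.12052412]
4 -5.312642904705218 base 138.68735709529477
3 -77.11363428613188 base 138.88636571386812
2 -149.12115370086673 base 138.87884629913327
1 138.73645971289767 base 138.73645971289767
open corners [[0.074, 0.076], [0.049, 0.027], [-0.006, 0.055], [0.019, 0.105]] 62.77925634875077
post base [-0.03911936 -0.07246788]
```

Run:
```python
from h import *
x=blk(-125,-26) if 0 else blk(-.125,-.026); print(x)
plan((*x,.15,173.4))
```

```text
[0.40444004 0.20843945]
[-0.689,-0.705,0.128,-0.001,-0.000,-0.038]  q6~-56
t=0.1 tip [0.1518 0.6318 0.2135] op 0.997 F [ 0.4  0.2 -0.3]
```

```bash
python3 -m handwheel '[[-0.69,-0.705,0.128,0,0,-0.038,0],[-0.69,-0.705,0.128,0,0,-0.038,0],[-0.69,-0.705,0.128,0,0,-0.038,0],[-0.69,-0.705,0.128,0,0,-0.038,0],[-0.69,-0.705,0.128,0,0,-0.038,0],[-0.69,-0.705,0.128,0,0,-0.038,0],[-0.69,-0.705,0.128,0,0,-0.038,0],[-0.69,-0.705,0.128,0,0,-0.038,0]]' 20
python3 - <<'E'
from h import *
plan((*blk(-.125,-.026),.15,173.4),(*blk(-.125,-.026),.010,173.4),(*blk(-.10,-.026),.010,173.4),(*blk(-.05,-.026),.010,173.4))
E
```

```text
time: 0.9
position: [0.3557, 0.2896, 0.3528]
orientation: [0.182, 3.136, -0.0]
ft_force: [0.6, 0.4, 0.7]
opening: 0.382
finger_force: 0.0
[-0.116,-0.150,0.025,-0.000,0.000,-0.000]  q6~-56
[-0.116,-0.150,0.305,-0.000,0.000,-0.000]  q6~-56
[-0.166,-0.150,0.305,-0.000,0.000,-0.000]  q6~-58
[-0.266,-0.150,0.305,-0.000,0.000,-0.000]  q6~-61
t=0.9 tip [0.3557 0.2896 0.1627] op 0.382 F [0.6 0.4 0.7]
```

```bash
python3 -m handwheel '[[-0.06,-0.075,0.02,0,0,0,0],[-0.116,-0.15,0.025,0,0,0,0],[-0.116,-0.15,0.1,0,0,0,0],[-0.116,-0.15,0.18,0,0,0,0],[-0.116,-0.15,0.26,0,0,0,0],[-0.116,-0.15,0.3,0,0,0,0],[-0.116,-0.15,0.305,0,0,0,0],[-0.116,-0.15,0.305,0,0,0,0]]'
python3 -m handwheel '[[-0.01,0,0,0,0,0,0],[-0.02,0,0,0,0,0,0],[-0.03,0,0,0,0,0,0],[-0.04,0,0,0,0,0,0],[-0.05,0,0,0,0,0,0],[-0.06,0,0,0,0,0,0],[-0.07,0,0,0,0,0,0],[-0.08,0,0,0,0,0,0]]'
python3 - <<'E'
from h import *
plan((*blk(-.05,-.026),.010,173.4))
im,d=r.camera("top"); cv2.imwrite("pics/p3.png",cv2.resize(im[200:300,100:230],None,fx=4,fy=4,interpolation=cv2.INTER_CUBIC))
E
```

```text
time: 1.7
position: [0.4042, 0.2103, 0.2006]
orientation: [-0.183, -3.135, 0.001]
ft_force: [0.1, 0.2, 1.1]
opening: 0.003
finger_force: 0.0
time: 2.5
position: [0.4443, 0.2056, 0.2007]
orientation: [-0.183, -3.136, 0.0]
ft_force: [-1.8, 0.0, 2.1]
opening: 0.003
finger_force: 1.0
[-0.070,-0.004,0.001,-0.000,-0.000,-0.000]  q6~-61
t=2.5 tip [0.4443 0.2056 0.0106] op 0.003 F [-1.8  0.   2.1]
```

View pics/p3.png

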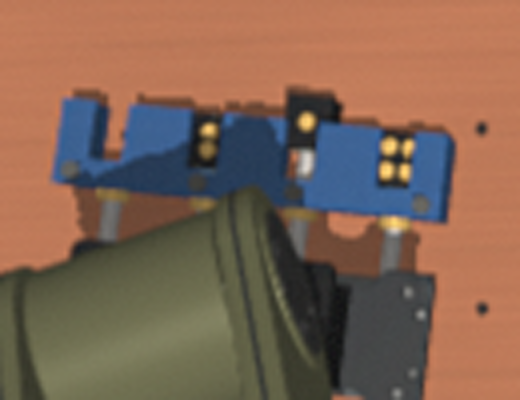

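The one-pin cube is moving out of bore c at about (305,120) in the crop, and the push is going straight.

```bash
python3 -m handwheel '[[-0.01,0,0,0,0,0,0],[-0.02,0,0,0,0,0,0],[-0.03,0,0,0,0,0,0],[-0.04,0,0,0,0,0,0],[-0.045,0,0,0,0,0,0],[-0.05,0,0,0,0,0,0],[-0.055,0,0,0,0,0,0],[-0.06,0,0,0,0,0,0]]'
python3 - <<'E'
from h import *
im,d=r.camera("top"); cv2.imwrite("pics/p4.png",im)
m=(cv2.cvtColor(im,cv2.COLOR_BGR2HSV)); mm=(m[...,0]>12)&(m[...,0]<30)&(m[...,1]>90)&(m[...,2]>150); mm[:205]=0;mm[245:]=0;mm[:,230:]=0
for c,a in cents(mm,2):
    p=ray("top",c,.038)[0,:2]-BC; t=np.radians(-BY); print(c.round(1),a,"blk",(p[0]*np.cos(t)-p[1]*np.sin(t)).round(4),(p[0]*np.sin(t)+p[1]*np.cos(t)).round(4))
plan((*blk(-.05,-.026),.010,173.4))
E
```

```text
time: 3.35
position: [0.4738, 0.2021, 0.2006]
orientation: [-0.183, -3.136, 0.0]
ft_force: [-3.1, 1.0, -0.7]
opening: 0.003
finger_force: 1.3
[177.8 216.5] 13 blk 0.0535 -0.025
[196.8 236.2] 13 blk 0.0147 -0.0715
[201.5 236.5] 8 blk 0.0149 -0.0818
[196.1 242.3] 14 blk 0.0014 -0.0717
[200.7 242.4] 9 blk 0.002 -0.0815
[-0.010,-0.003,0.001,-0.000,-0.000,-0.000]  q6~-61
t=3.4 tip [0.4741 0.2021 0.0105] op 0.008 F [-1.7 -0.  -1.7]
```

```bash
python3 -m handwheel '[[-0.005,0,0,0,0,0,0],[-0.01,0,0,0,0,0,0],[-0.012,0,0,0,0,0,0],[-0.012,0,0,0,0,0,0],[0.03,0,0,0,0,0,0],[0.12,0,0,0,0,0,0],[0.14,0,-0.1,0,0,0,0],[0.14,0,-0.2,0,0,0,0]]'
python3 - <<'E'
from h import *
plan((.515,-.245,.15,270),(.515,-.245,.15,240),(.515,-.245,.15,152))
E
```

```text
time: 4.2
position: [0.4016, 0.2098, 0.2979]
orientation: [-0.181, -3.132, 0.004]
ft_force: [1.4, 0.1, 0.3]
opening: 0.006
finger_force: 0.0
[-0.329,-0.878,-0.083,0.000,-0.002,-0.537]  q6~155
[-0.329,-0.878,-0.083,-0.000,-0.002,-0.370]  q6~-175
[-0.329,-0.878,-0.083,-0.001,-0.001,0.119]  q6~-87
t=4.2 tip [0.4016 0.2098 0.1078] op 0.006 F [1.4 0.1 0.3]
```

```bash
python3 -m handwheel '[[-0.04,-0.09,-0.05,0,0,0,0.5],[-0.08,-0.18,-0.08,0,0,0,0.5],[-0.12,-0.27,-0.08,0,0,0,0.5],[-0.16,-0.36,-0.08,0,0,0,0.5],[-0.2,-0.45,-0.08,0,0,0,0.5],[-0.24,-0.54,-0.08,0,0,0,0.5],[-0.28,-0.63,-0.08,0,0,0,0.5],[-0.3,-0.72,-0.08,0,0,0,0.5]]' 10
python3 - <<'E'
from h import *
plan((.515,-.245,.15,173.4),(.515,-.245,.065,173.4))
E
```

```text
time: 5.0
position: [0.5125, -0.1674, 0.3411]
orientation: [0.183, 3.132, -0.003]
ft_force: [0.9, 0.3, 0.5]
opening: 0.496
finger_force: 0.0
[-0.023,-0.154,0.002,-0.001,0.001,-0.000]  q6~-109
[-0.022,-0.153,0.172,-0.001,0.001,-0.000]  q6~-109
t=5.0 tip [ 0.5125 -0.1674  0.151 ] op 0.496 F [0.9 0.3 0.5]
```

```bash
cat >> h.py <<'E'
CC=np.array([.552,-.174])
def arc(a0,a1,n=8,yaw=173.4):
    for a in np.linspace(a0,a1,n+1)[1:]:
        d=.08*np.array([np.cos(np.radians(a))-np.cos(np.radians(a0)),np.sin(np.radians(a))-np.sin(np.radians(a0))])
        y=np.radians(yaw); print("[%.3f,%.3f]"%(d@[np.cos(y),np.sin(y)]/.5,d@[np.sin(y),-np.cos(y)]/.5),end=",")
    print()
E
python3 -m handwheel '[[-0.022,-0.1,0,0,0,0,0.5],[-0.022,-0.154,0.0,0,0,0,0.5],[-0.022,-0.154,0.08,0,0,0,0.5],[-0.022,-0.154,0.15,0,0,0,0.5],[-0.022,-0.154,0.172,0,0,0,0.5],[-0.022,-0.154,0.172,0,0,0,0],[-0.022,-0.154,0.172,0,0,0,0],[-0.022,-0.154,0.172,0,0,0,0]]' 10
python3 - <<'E'
from h import *
plan((.515,-.245,.065,173.4))
s=r.sense();v=np.array(s["position"])[:2]-CC; a=np.degrees(np.arctan2(*v[::-1])); print(np.hypot(*v),a,s["finger_force"])
arc(a,-41.2)
E
```

```text
time: 5.8
position: [0.5145, -0.2428, 0.2564]
orientation: [0.182, 3.132, -0.004]
ft_force: [0.9, 0.6, 0.0]
opening: 0.301
finger_force: 0.0
[-0.001,-0.004,0.003,-0.001,0.001,-0.000]  q6~-109
t=5.8 tip [ 0.5145 -0.2428  0.0663] op 0.301 F [0.9 0.6 0. ]
0.07830798032718701 -118.59931036138111 0.0
[-0.026,-0.008],[-0.053,-0.011],[-0.080,-0.010],[-0.106,-0.005],[-0.131,0.005],[-0.154,0.019],[-0.174,0.037],[-0.192,0.057],
```

```bash
python3 -m handwheel '[[0,0,0,0,0,0,0],[0,0,0,0,0,0,0],[0,0,0,0,0,0,0],[0,0,0,0,0,0,0],[0,0,0,0,0,0,0],[0,0,0,0,0,0,0],[0,0,0,0,0,0,0],[-0.013,-0.004,0,0,0,0,0]]'
python3 -m handwheel '[[-0.013,-0.004,0,0,0,0,0],[-0.04,-0.007,0,0,0,0,0],[-0.067,-0.006,0,0,0,0,0],[-0.093,-0.001,0,0,0,0,0],[-0.118,0.009,0,0,0,0,0],[-0.141,0.023,0,0,0,0,0],[-0.161,0.041,0,0,0,0,0],[-0.179,0.061,0,0,0,0,0]]'
python3 - <<'E'
from h import *
s=r.sense();v=np.array(s["position"])[:2]-CC; a=np.degrees(np.arctan2(*v[::-1])); print(np.hypot(*v),a,s["finger_force"],s["ft_force"],s["opening"])
im,d=r.camera("top"); cv2.imwrite("pics/p5.png",cv2.resize(im[165:290,280:410],None,fx=4,fy=4,interpolation=cv2.INTER_CUBIC))
E
```

```text
time: 6.6
position: [0.5197, -0.246, 0.2557]
orientation: [0.182, 3.136, -0.004]
ft_force: [-4.6, -3.8, 7.0]
opening: 0.165
finger_force: 10.0
time: 7.4
position: [0.6126, -0.225, 0.2539]
orientation: [-0.183, -3.136, -0.0]
ft_force: [-0.5, -1.7, 1.4]
opening: 0.414
finger_force: 1.0
0.0792099364078802 -40.03709473605073 0.9914250299334526 [-0.50521944 -1.73337494  1.37089318] 0.4139938708712112
```

View pics/p5.png

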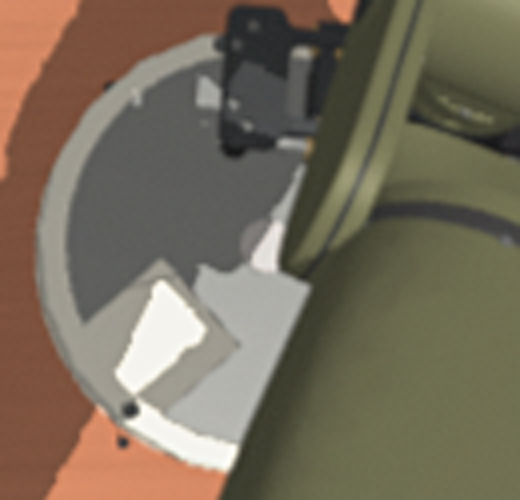

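The cover's opening shows at about (161,335), roughly 9° short of stud 1 at (130,410), because the grip slackened on the way. I'll close the fingers again and measure.

```bash
python3 -m handwheel '[[0,0,0,0,0,0,0],[0,0,0,0,0,0,0],[0,0,0,0,0,0,0],[0,0,0,0,0,0,0],[0,0,0,0,0,0,0],[0,0,0,0,0,0,0],[0,0,0,0,0,0,0],[0,0,0,0,0,0,0]]' 15
cat >> h.py <<'E'
def opening_angle(fn=None):
    "centre of the opening from the depth step (top camera): hole pixels lie below the cover top"
    im,d=r.camera("top"); K,R,t=cam("top")
    if fn: cv2.imwrite(fn,cv2.resize(im[165:290,280:410],None,fx=4,fy=4,interpolation=cv2.INTER_CUBIC))
    v,u=np.mgrid[160:300,270:420]; dz=d[160:300,270:420]
    P=(np.c_[u.ravel(),v.ravel(),np.ones(u.size)]@np.linalg.inv(K).T*dz.reshape(-1,1)-t)@R
    q=ray("top",np.c_[u.ravel(),v.ravel()],.056)[:,:2]-CC; rr=np.hypot(*q.T)
    m=(P[:,2]<.045)&(rr>46)*1.0 if 0 else (P[:,2]<.0525)&(rr>.047)&(rr<.104)&(P[:,2]>-.01)
    c=q[m].mean(0) if m.any() else np.zeros(2); print("opening",m.sum(),np.hypot(*c).round(4),np.degrees(np.arctan2(*c[::-1])).round(1))
E
python3 - <<'E'
from h import *
s=r.sense();v=np.array(s["position"])[:2]-CC; a=np.degrees(np.arctan2(*v[::-1])); print(np.hypot(*v),a,s["finger_force"],s["ft_force"],s["opening"])
opening_angle(); arc(a,-36,4)
E
```

```text
time: 8.25
position: [0.6121, -0.2253, 0.2537]
orientation: [-0.183, -3.136, 0.0]
ft_force: [0.6, -2.6, 0.6]
opening: 0.167
finger_force: 15.0
0.07901347532849055 -40.52137900024878 15.000380873680115 [ 0.62322717 -2.57905662  0.62849913] 0.166610161843141
opening 791 0.0735 138.6
[-0.002,0.003],[-0.003,0.005],[-0.005,0.008],[-0.007,0.011],
```

```bash
python3 -m handwheel '[[0,0,0,0,0,0,0.5],[0,0,0,0,0,0,0.5],[0,0,0,0,0,0,0.5],[0,0,-0.05,0,0,0,0.5],[0,0,-0.1,0,0,0,0.5],[0,0.05,-0.2,0,0,0,0.5],[0,0.15,-0.2,0,0,0,0.5],[0,0.25,-0.2,0,0,0,0.5]]'
python3 - <<'E'
from h import *
im,d=r.camera("top"); cv2.imwrite("pics/p6.png",im)
m=(cv2.cvtColor(im,cv2.COLOR_BGR2HSV)); mm=(m[...,0]>12)&(m[...,0]<30)&(m[...,1]>90)&(m[...,2]>150); mm[:195]=0;mm[250:]=0;mm[:,230:]=0
for c,a in cents(mm,2):
    w=ray("top",c,.038)[0,:2];p=w-BC; t=np.radians(-BY); print(c.round(1),a,w.round(4),"blk",(p[0]*np.cos(t)-p[1]*np.sin(t)).round(4),(p[0]*np.sin(t)+p[1]*np.cos(t)).round(4))
k=(m[...,2]<60); k[:195]=0;k[250:]=0;k[:,:100]=0;k[:,230:]=0
cs,_=cv2.findContours(k.astype(np.uint8),cv2.RETR_EXTERNAL,cv2.CHAIN_APPROX_NONE)
for c in cs:
    if cv2.contourArea(c)>20: print("dark",cv2.minAreaRect((ray("top",c[:,0],.036)[:,:2]*1000).astype(np.float32)))
plan((*blk(.059,-.026),.1,173.4),(*blk(.059,-.026),.016,173.4))
E
```

```text
time: 9.1
position: [0.6268, -0.1034, 0.357]
orientation: [0.186, 3.131, -0.001]
ft_force: [1.0, 0.5, 0.4]
opening: 0.498
finger_force: 0.0
[178.3 213.5] 14 [0.5884 0.188 ] blk 0.06 -0.0251
[151.7 234.6] 31 [0.5431 0.2454] blk 0.0085 0.0267
[198.7 236.3] 24 [0.5376 0.143 ] blk 0.0148 -0.0757
[196.4 242.2] 16 [0.5248 0.148 ] blk 0.0015 -0.0722
[200.7 242.4] 9 [0.5242 0.1387] blk 0.002 -0.0815
[127.5 248.2] 21 [0.5146 0.2974] blk -0.0258 0.0751
dark ((586.6139526367188, 185.5012969970703), (27.85175323486328, 27.19537925720215), 82.34426879882812)
[0.143,0.554,0.133,0.002,0.001,0.001]  q6~-66
[0.143,0.553,0.301,0.002,0.001,0.001]  q6~-66
t=9.2 tip [ 0.6269 -0.0965  0.1653] op 0.501 F [-0.4  3.8 -0.3]
```

```bash
python3 -m handwheel '[[0.03,0.1,0.02,0,0,0,0.5],[0.06,0.2,0.05,0,0,0,0.5],[0.08,0.3,0.08,0,0,0,0.5],[0.1,0.4,0.1,0,0,0,0.5],[0.13,0.49,0.12,0,0,0,0.5],[0.143,0.555,0.133,0,0,0,0.5],[0.143,0.555,0.133,0,0,0,0.5],[0.143,0.555,0.133,0,0,0,0.5]]' 20
python3 - <<'E'
from h import *
plan((*blk(.060,-.0255),.1,173.4),(*blk(.060,-.0255),.012,173.4))
E
```

```text
time: 9.95
position: [0.5871, 0.1807, 0.2866]
orientation: [-0.179, -3.135, 0.001]
ft_force: [0.2, -1.0, 0.5]
opening: 0.501
finger_force: 0.0
[-0.001,0.014,-0.007,-0.000,-0.000,0.000]  q6~-66
[-0.001,0.014,0.169,-0.000,-0.000,0.000]  q6~-66
t=9.9 tip [0.5871 0.1807 0.0965] op 0.501 F [ 0.2 -1.   0.5]
```

```bash
python3 -m handwheel '[[-0.001,0.012,0,0,0,0,0.5],[-0.001,0.012,0.04,0,0,0,0.5],[-0.001,0.012,0.1,0,0,0,0.5],[-0.001,0.012,0.15,0,0,0,0.5],[-0.001,0.012,0.169,0,0,0,0.5],[-0.001,0.012,0.169,0,0,0,0.5],[-0.001,0.012,0.169,0,0,0,0.2],[-0.001,0.012,0.169,0,0,0,0]]' 20
python3 -m handwheel '[[0,0,0,0,0,0,0],[0,0,0,0,0,0,0],[0,0,0,0,0,0,0],[0,0,0,0,0,0,0],[0,0,0,0,0,0,0],[0,0,0,0,0,0,0],[0,0,-0.03,0,0,0,0],[0,0,-0.06,0,0,0,0]]'
python3 -m handwheel '[[0,0,-0.06,0,0,0,0],[0,0,-0.14,0,0,0,0],[0,0,-0.2,0,0,0,0],[0,0,-0.25,0,0,0,0],[0,0,-0.25,0,0,0,0],[0,0,-0.25,0,0,0,0],[0,0,-0.25,0,0,0,0],[0,0,-0.25,0,0,0,0]]'
python3 - <<'E'
from h import *
a=np.radians(138.8); b=CC+.072*np.array([np.cos(a),np.sin(a)]); print(b)
plan((*b,.16,138.8),(*b,.1,138.8),(*b,.022,138.8))
opening_angle("pics/p7.png")
E
```

```text
time: 10.75
position: [0.5897, 0.1857, 0.2048]
orientation: [0.183, 3.133, 0.001]
ft_force: [-0.6, 0.5, 0.1]
opening: 0.387
finger_force: 0.0
time: 11.55
position: [0.5882, 0.1858, 0.2328]
orientation: [-0.182, -3.134, 0.001]
ft_force: [0.4, 1.1, -0.5]
opening: 0.269
finger_force: 20.0
time: 12.35
position: [0.5882, 0.1857, 0.3553]
orientation: [-0.183, -3.132, 0.002]
ft_force: [-1.3, -0.4, -1.2]
opening: 0.272
finger_force: 20.0
[ 0.49782613 -0.12657436]
[0.107,-0.641,0.012,-0.001,-0.001,0.192]  q6~-63
[0.106,-0.641,0.132,-0.001,-0.001,0.192]  q6~-63
[0.106,-0.641,0.288,-0.001,-0.001,0.192]  q6~-63
t=12.3 tip [0.5882 0.1857 0.1652] op 0.272 F [-1.3 -0.4 -1.2]
opening 818 0.0697 139.4
```

View pics/p7.png

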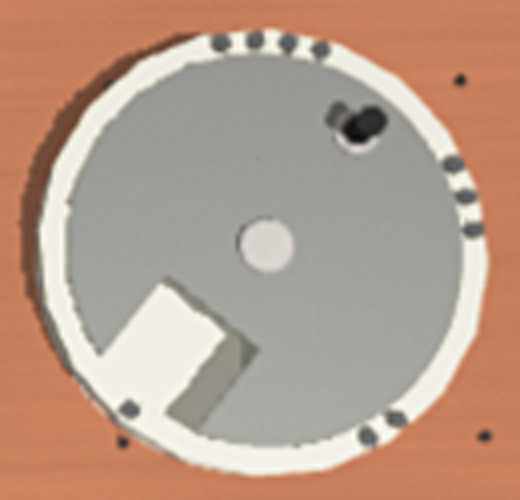

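The opening at (180,355) is centred on stud 1. The opening reading of 0.27 is about 26 mm, so the cube is held; next I carry it over.

```bash
python3 -m handwheel '[[0.01,-0.08,0,0,0,0.03,0],[0.03,-0.17,0,0,0,0.06,0],[0.05,-0.26,0,0,0,0.1,0],[0.07,-0.35,0,0,0,0.13,0],[0.08,-0.44,0,0,0,0.16,0],[0.095,-0.53,0,0,0,0.192,0],[0.106,-0.6,0,0,0,0.192,0],[0.106,-0.64,0,0,0,0.192,0]]'
python3 -m handwheel '[[0,0,0,0,0,0,0],[0,0,0,0,0,0,0],[0,0,0,0,0,0,0],[0,0,0,0,0,0,0],[0,0,0,0,0,0,0],[0,0,0,0,0,0,0],[0,0,0,0,0,0,0],[0,0,0,0,0,0,0]]'
python3 - <<'E'
from h import *
plan((.4978,-.1266,.1,138.8),(.4978,-.1266,.022,138.8))
E
```

```text
time: 13.2
position: [0.4977, -0.128, 0.3568]
orientation: [-1.109, -2.937, 0.001]
ft_force: [-1.4, 0.2, -1.1]
opening: 0.273
finger_force: 20.0
time: 14.0
position: [0.499, -0.1257, 0.3578]
orientation: [1.106, 2.941, -0.0]
ft_force: [0.7, -0.3, -2.0]
opening: 0.269
finger_force: 20.0
[0.001,-0.003,0.135,-0.000,0.000,-0.000]  q6~-63
[0.001,-0.003,0.291,-0.000,0.000,-0.000]  q6~-63
t=14.0 tip [ 0.499  -0.1257  0.1677] op 0.269 F [ 0.7 -0.3 -2. ]
```

```bash
python3 -m handwheel '[[0,-0.002,0.05,0,0,0,0],[0,-0.002,0.1,0,0,0,0],[0,-0.002,0.15,0,0,0,0],[0,-0.002,0.2,0,0,0,0],[0,-0.002,0.25,0,0,0,0],[0,-0.002,0.28,0,0,0,0],[0,-0.002,0.29,0,0,0,0],[0,-0.002,0.29,0,0,0,0]]'
python3 -m handwheel '[[0,0,0,0,0,0,0.35],[0,0,0,0,0,0,0.35],[0,0,0,0,0,0,0.35],[0,0,0,0,0,0,0.35],[0,0,-0.05,0,0,0,0.35],[0,0,-0.12,0,0,0,0.35],[0,0,-0.2,0,0,0,0.35],[0,0,-0.29,0,0,0,0.35]]'
python3 - <<'E'
from h import *
plan((.552+.08*np.cos(np.radians(-41)),-.174+.08*np.sin(np.radians(-41)),.15,138.8),(.552+.08*np.cos(np.radians(-41)),-.174+.08*np.sin(np.radians(-41)),.065,138.8))
opening_angle()
im,d=r.camera("top"); cv2.imwrite("pics/p8.png",im)
m=(cv2.cvtColor(im,cv2.COLOR_BGR2HSV)); mm=(m[...,0]>12)&(m[...,0]<30)&(m[...,1]>90)&(m[...,2]>150);mm[:165]=0;mm[290:]=0; mm[:,:270]=0; mm[:,420:]=0
for c,a in cents(mm,2): print(c.round(1),a,ray("top",c,.042)[0].round(4))
E
```

```text
time: 14.8
position: [0.4983, -0.1266, 0.2125]
orientation: [-1.106, -2.94, 0.0]
ft_force: [0.4, 0.1, -0.9]
opening: 0.271
finger_force: 20.0
time: 15.6
position: [0.4977, -0.1264, 0.3586]
orientation: [-1.106, -2.939, -0.0]
ft_force: [0.6, -0.0, -0.2]
opening: 0.349
finger_force: 0.0
[-0.304,0.001,0.036,-0.000,-0.001,-0.000]  q6~-69
[-0.305,0.001,0.206,-0.000,-0.001,-0.000]  q6~-69
t=15.6 tip [ 0.4977 -0.1264  0.1685] op 0.349 F [ 0.6 -0.  -0.2]
opening 79 0.0787 132.8
```

```bash
python3 -m handwheel '[[-0.09,0,0,0,0,0,0.5],[-0.18,0,0,0,0,0,0.5],[-0.26,0,0.02,0,0,0,0.5],[-0.304,0,0.036,0,0,0,0.5],[-0.304,0,0.09,0,0,0,0.5],[-0.304,0,0.17,0,0,0,0.5],[-0.304,0,0.205,0,0,0,0.5],[-0.304,0,0.205,0,0,0,0.2]]' 15
python3 -m handwheel '[[0,0,0,0,0,0,0],[0,0,0,0,0,0,0],[0,0,0,0,0,0,0],[0,0,0,0,0,0,0],[0,0,0,0,0,0,0],[0,0,0,0,0,0,0],[0,0,0,0,0,0,0],[0,0,0,0,0,0,0]]'
python3 - <<'E'
from h import *
s=r.sense();v=np.array(s["position"])[:2]-CC; a=np.degrees(np.arctan2(*v[::-1])); print(np.hypot(*v),a)
arc(a,30.8,8,138.8)
E
```

```text
time: 16.5
position: [0.6111, -0.2261, 0.2509]
orientation: [-1.103, -2.933, -0.001]
ft_force: [-0.1, 0.4, -1.0]
opening: 0.457
finger_force: 0.0
time: 17.3
position: [0.6133, -0.227, 0.2574]
orientation: [1.105, 2.938, -0.0]
ft_force: [0.2, 1.5, 5.8]
opening: 0.165
finger_force: 15.0
0.08097636509938057 -40.84236704670503
[0.002,0.025],[0.008,0.049],[0.018,0.072],[0.031,0.093],[0.047,0.112],[0.066,0.129],[0.087,0.142],[0.111,0.151],
```

```bash
python3 -m handwheel '[[0.002,0.025,0,0,0,0,0],[0.008,0.049,0,0,0,0,0],[0.018,0.072,0,0,0,0,0],[0.031,0.093,0,0,0,0,0],[0.047,0.112,0,0,0,0,0],[0.066,0.129,0,0,0,0,0],[0.087,0.142,0,0,0,0,0],[0.111,0.151,0,0,0,0,0]]'
python3 -m handwheel '[[0,0,0,0,0,0,0],[0,0,0,0,0,0,0],[0,0,0,0,0,0,0],[0,0,0,0,0,0,0.5],[0,0,0,0,0,0,0.5],[0,0,0,0,0,0,0.5],[0,0,-0.1,0,0,0,0.5],[0,0,-0.18,0,0,0,0.5]]'
python3 - <<'E'
from h import *
plan((*blk(-.12,.0265),.15,173.4))
E
```

```text
time: 18.1
position: [0.6213, -0.1338, 0.2574]
orientation: [1.104, 2.936, -0.002]
ft_force: [0.5, -2.8, 5.6]
opening: 0.162
finger_force: 15.0
time: 18.9
position: [0.6202, -0.1334, 0.3448]
orientation: [-1.105, -2.937, 0.0]
ft_force: [0.4, 0.4, 0.8]
opening: 0.483
finger_force: 0.0
[0.826,0.322,0.012,-0.000,-0.001,-0.192]  q6~-51
t=18.9 tip [ 0.6202 -0.1334  0.1547] op 0.483 F [0.4 0.4 0.8]
```

```bash
python3 -m handwheel '[[0.09,0.035,0,0,0,-0.03,0],[0.18,0.07,0,0,0,-0.06,0],[0.27,0.105,0,0,0,-0.09,0],[0.36,0.14,0,0,0,-0.12,0],[0.45,0.175,0,0,0,-0.15,0],[0.54,0.21,0,0,0,-0.192,0],[0.63,0.245,0,0,0,-0.192,0],[0.72,0.28,0,0,0,-0.192,0]]'
python3 -m handwheel '[[0,0,0,0,0,0,0],[0,0,0,0,0,0,0],[0,0,0,0,0,0,0],[0,0,0,0,0,0,0],[0,0,0,0,0,0,0],[0,0,0,0,0,0,0],[0,0,0,0,0,0,0],[0,0,0,0,0,0,0]]'
python3 - <<'E'
from h import *
opening_angle("pics/p9.png")
plan((*blk(-.12,.0265),.15,173.4),(*blk(-.12,.0265),.01,173.4),(*blk(-.05,.0265),.01,173.4))
E
```

```text
time: 19.7
position: [0.4407, 0.2105, 0.345]
orientation: [-0.183, -3.136, 0.0]
ft_force: [0.3, 1.5, 0.2]
opening: 0.006
finger_force: 0.0
time: 20.5
position: [0.4423, 0.2089, 0.3453]
orientation: [-0.184, -3.136, 0.0]
ft_force: [0.4, 0.7, -0.3]
opening: 0.001
finger_force: 0.0
opening 829 0.0699 -149.2
[0.065,0.095,0.010,-0.000,-0.000,-0.001]  q6~-51
[0.065,0.095,0.290,-0.000,-0.000,-0.001]  q6~-51
[-0.075,0.095,0.290,-0.000,-0.000,-0.001]  q6~-56
t=20.6 tip [0.4422 0.209  0.1552] op 0.004 F [ 0.7  0.2 -0.7]
```

View pics/p9.png

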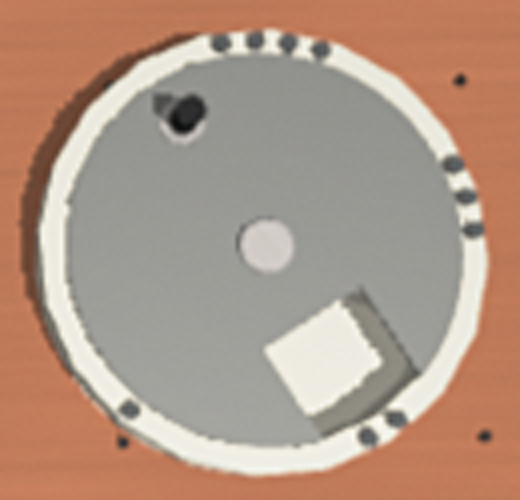

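The opening is now at (340,360), centred on the two-stud compartment. Next, eject bore b.

```bash
python3 -m handwheel '[[0.065,0.095,0.01,0,0,0,0],[0.065,0.095,0.06,0,0,0,0],[0.065,0.095,0.14,0,0,0,0],[0.065,0.095,0.22,0,0,0,0],[0.065,0.095,0.28,0,0,0,0],[0.065,0.095,0.29,0,0,0,0],[0.065,0.095,0.29,0,0,0,0],[0.055,0.095,0.29,0,0,0,0]]'
python3 -m handwheel '[[-0.01,0,0,0,0,0,0],[-0.025,0,0,0,0,0,0],[-0.04,0,0,0,0,0,0],[-0.055,0,0,0,0,0,0],[-0.07,0,0,0,0,0,0],[-0.085,0,0,0,0,0,0],[-0.1,0,0,0,0,0,0],[-0.11,0,0,0,0,0,0]]'
python3 -m handwheel '[[-0.008,0,0,0,0,0,0],[-0.016,0,0,0,0,0,0],[-0.022,0,0,0,0,0,0],[-0.022,0,0,0,0,0,0],[-0.022,0,0,0,0,0,0],[0.04,0,0,0,0,0,0],[0.12,0,-0.03,0,0,0,0],[0.12,0,-0.1,0,0,0,0]]'
python3 -m handwheel '[[0,0,-0.1,0,0,0,0.5],[0,0,-0.18,0,0,0,0.5],[0,0,-0.18,0,0,0,0.5],[0,0,-0.18,0,0,0,0.5],[0,0,-0.18,0,0,0,0.5],[0,0,-0.18,0,0,0,0.5],[0,0,-0.18,0,0,0,0.5],[0,0,-0.18,0,0,0,0.5]]'
cat >> h.py <<'E'
def cubes():
    im,d=r.camera("top"); m=(cv2.cvtColor(im,cv2.COLOR_BGR2HSV)); mm=(m[...,0]>12)&(m[...,0]<30)&(m[...,1]>90)&(m[...,2]>150); mm[:185]=0;mm[250:]=0;mm[:,230:]=0
    for c,a in cents(mm,2):
        w=ray("top",c,.038)[0,:2];p=w-BC; t=np.radians(-BY); print(c.round(1),a,w.round(4),"blk",(p[0]*np.cos(t)-p[1]*np.sin(t)).round(4),(p[0]*np.sin(t)+p[1]*np.cos(t)).round(4))
    k=(m[...,2]<60); k[:185]=0;k[225:]=0;k[:,:100]=0;k[:,230:]=0
    cs,_=cv2.findContours(k.astype(np.uint8),cv2.RETR_EXTERNAL,cv2.CHAIN_APPROX_NONE)
    for c in cs:
        if cv2.contourArea(c)>20: print("dark",cv2.minAreaRect((ray("top",c[:,0],.036)[:,:2]*1000).astype(np.float32)))
E
python3 - <<'E'
from h import *
cubes()
plan((*blk(.060,.0265),.1,173.4))
E
```

```text
time: 21.35
position: [0.421, 0.2599, 0.202]
orientation: [0.182, 3.134, 0.002]
ft_force: [-0.0, 1.2, 0.4]
opening: 0.004
finger_force: 0.0
time: 22.15
position: [0.4756, 0.253, 0.2002]
orientation: [-0.183, -3.136, 0.0]
ft_force: [-2.3, 0.9, 2.3]
opening: 0.004
finger_force: 1.4
time: 22.95
position: [0.4102, 0.2588, 0.2451]
orientation: [-0.179, -3.126, 0.01]
ft_force: [0.0, 0.3, -0.0]
opening: 0.007
finger_force: 0.0
time: 23.75
position: [0.4152, 0.26, 0.3391]
orientation: [-0.183, -3.135, 0.002]
ft_force: [0.0, 0.3, -0.6]
opening: 0.495
finger_force: 0.0
[154.8 211.6] 27 [0.5936 0.2397] blk 0.0593 0.0268
[196.8 236.2] 13 [0.538  0.1472] blk 0.0147 -0.0715
[201.5 236.5] 8 [0.537  0.1369] blk 0.0149 -0.0818
[196.1 242.3] 14 [0.5247 0.1485] blk 0.0014 -0.0717
[200.7 242.4] 9 [0.5242 0.1387] blk 0.002 -0.0815
dark ((592.798583984375, 235.87071228027344), (29.495576858520508, 28.715492248535156), 81.76890563964844)
[-0.360,0.001,0.098,-0.000,-0.000,-0.000]  q6~-61
t=23.8 tip [0.4153 0.26   0.1493] op 0.501 F [ 0.3 -0.7 -0. ]
```

```bash
python3 -m handwheel '[[-0.09,0,0,0,0,0,0.5],[-0.18,0,0,0,0,0,0.5],[-0.27,0,0,0,0,0,0.5],[-0.358,0,0.03,0,0,0,0.5],[-0.358,0,0.1,0,0,0,0.5],[-0.358,0,0.1,0,0,0,0.5],[-0.358,0,0.1,0,0,0,0.5],[-0.358,0,0.1,0,0,0,0.5]]' 20
python3 - <<'E'
from h import *
plan((*blk(.0595,.0265),.012,173.4))
E
```

```text
time: 24.6
position: [0.593, 0.2397, 0.2919]
orientation: [0.182, 3.135, 0.001]
ft_force: [0.3, -0.1, 1.6]
opening: 0.499
finger_force: 0.0
[-0.001,-0.001,0.180,0.000,0.001,-0.000]  q6~-61
t=24.6 tip [0.593  0.2397 0.1018] op 0.499 F [ 0.3 -0.1  1.6]
```

```bash
python3 -m handwheel '[[-0.001,-0.001,0.06,0,0,0,0.5],[-0.001,-0.001,0.12,0,0,0,0.5],[-0.001,-0.001,0.17,0,0,0,0.5],[-0.001,-0.001,0.18,0,0,0,0.5],[-0.001,-0.001,0.18,0,0,0,0.5],[-0.001,-0.001,0.18,0,0,0,0],[-0.001,-0.001,0.18,0,0,0,0],[-0.001,-0.001,0.18,0,0,0,0]]' 20
python3 -m handwheel '[[0,0,0,0,0,0,0],[0,0,0,0,0,0,0],[0,0,0,0,0,0,0],[0,0,0,0,0,0,0],[0,0,0,0,0,0,0],[0,0,-0.06,0,0,0,0],[0,0,-0.14,0,0,0,0],[0,0,-0.2,0,0,0,0]]'
python3 -m handwheel '[[0,0,-0.06,0,0,0,0],[0,0,-0.1,0,0,0,0],[0,0,-0.1,0,0,0,0],[0,0,-0.1,0,0,0,0],[0,0,-0.1,0,0,0,0],[0,0,-0.1,0,0,0,0],[0,0,-0.1,0,0,0,0],[0,0,-0.1,0,0,0,0]]'
python3 - <<'E'
from h import *
a=np.radians(-149.2); b=CC+.072*np.array([np.cos(a),np.sin(a)]); print(b)
plan((*b,.16,210.8),(.54,.0,.16,210.8))
E
```

```text
time: 25.4
position: [0.5942, 0.239, 0.2021]
orientation: [0.182, 3.134, 0.002]
ft_force: [0.3, 0.4, -0.6]
opening: 0.305
finger_force: 0.0
time: 26.2
position: [0.5936, 0.2387, 0.3017]
orientation: [0.183, 3.136, -0.0]
ft_force: [-0.2, 0.8, -0.3]
opening: 0.273
finger_force: 20.0
time: 27.0
position: [0.5935, 0.2387, 0.3493]
orientation: [-0.183, -3.135, 0.001]
ft_force: [-0.7, 1.1, -0.2]
opening: 0.269
finger_force: 20.0
[ 0.49015489 -0.21086709]
[0.101,-0.917,-0.001,-0.000,-0.000,-0.208]  q6~-144
[0.051,-0.487,-0.001,-0.000,-0.000,-0.208]  q6~-121
t=27.0 tip [0.5935 0.2387 0.1592] op 0.269 F [-0.7  1.1 -0.2]
```

```bash
python3 -m handwheel '[[0.01,-0.09,0,0,0,-0.03,0],[0.02,-0.18,0,0,0,-0.06,0],[0.03,-0.27,0,0,0,-0.09,0],[0.04,-0.36,0,0,0,-0.12,0],[0.05,-0.45,0,0,0,-0.15,0],[0.06,-0.54,0,0,0,-0.18,0],[0.07,-0.63,0,0,0,-0.208,0],[0.075,-0.7,0,0,0,-0.208,0]]'
python3 -m handwheel '[[0,0,0,0,0,0,0],[0,0,0,0,0,0,0],[0,0,0,0,0,0,0],[0,0,0,0,0,0,0],[0,0,0,0,0,0,0],[0,0,0,0,0,0,0],[0,0,0,0,0,0,0],[0,0,0,0,0,0,0]]'
python3 - <<'E'
from h import *
plan((.490,-.211,.16,210.8),(.490,-.211,.022,210.8))
E
```

```text
time: 27.8
position: [0.5148, -0.1066, 0.3504]
orientation: [-0.834, 3.029, -0.001]
ft_force: [-0.8, 0.5, -1.1]
opening: 0.27
finger_force: 20.0
time: 28.6
position: [0.5157, -0.1043, 0.3503]
orientation: [0.834, -3.029, 0.0]
ft_force: [0.4, -0.2, -0.9]
opening: 0.274
finger_force: 20.0
[0.153,-0.157,0.000,0.000,-0.000,-0.000]  q6~-144
[0.153,-0.157,0.276,0.000,-0.000,-0.000]  q6~-144
t=28.6 tip [ 0.5157 -0.1043  0.1602] op 0.274 F [ 0.4 -0.2 -0.9]
```

```bash
python3 -m handwheel '[[0.08,-0.08,0,0,0,0,0],[0.153,-0.157,0,0,0,0,0],[0.153,-0.157,0,0,0,0,0],[0.153,-0.157,0,0,0,0,0],[0.153,-0.157,0,0,0,0,0],[0.153,-0.157,0,0,0,0,0],[0.153,-0.157,0.04,0,0,0,0],[0.153,-0.157,0.08,0,0,0,0]]'
python3 -m handwheel '[[0,0,0.04,0,0,0,0],[0,0,0.08,0,0,0,0],[0,0,0.12,0,0,0,0],[0,0,0.16,0,0,0,0],[0,0,0.19,0,0,0,0],[0,0,0.195,0,0,0,0],[0,0,0.195,0,0,0,0],[0,0,0.195,0,0,0,0]]'
python3 -m handwheel '[[0,0,0,0,0,0,0.35],[0,0,0,0,0,0,0.35],[0,0,0,0,0,0,0.35],[0,0,0,0,0,0,0.35],[0,0,-0.05,0,0,0,0.35],[0,0,-0.12,0,0,0,0.35],[0,0,-0.2,0,0,0,0.35],[0,0,-0.28,0,0,0,0.35]]'
python3 - <<'E'
from h import *
a=np.radians(30.8); p=CC+.08*np.array([np.cos(a),np.sin(a)])
plan((*p,.15,210.8),(*p,.065,210.8),(*p,.15,173.4))
E
```

```text
time: 29.4
position: [0.4908, -0.21, 0.3108]
orientation: [-0.836, 3.026, -0.002]
ft_force: [0.5, 0.0, -0.6]
opening: 0.269
finger_force: 20.0
time: 30.2
position: [0.4907, -0.2112, 0.2139]
orientation: [-0.834, 3.028, -0.002]
ft_force: [0.3, 0.2, -1.5]
opening: 0.272
finger_force: 20.0
time: 31.0
position: [0.4898, -0.211, 0.354]
orientation: [0.833, -3.029, -0.001]
ft_force: [0.4, 0.1, 0.3]
opening: 0.35
finger_force: 0.0
[-0.305,0.000,0.028,0.000,-0.000,-0.000]  q6~-133
[-0.305,-0.000,0.198,0.000,-0.000,-0.000]  q6~-133
[-0.305,0.000,0.028,0.000,-0.000,0.208]  q6~-95
t=31.0 tip [ 0.4898 -0.211   0.1639] op 0.350 F [0.4 0.1 0.3]
```

```bash
python3 -m handwheel '[[-0.09,0,0,0,0,0.04,0.5],[-0.18,0,0,0,0,0.08,0.5],[-0.26,0,0.02,0,0,0.12,0.5],[-0.305,0,0.028,0,0,0.16,0.5],[-0.305,0,0.028,0,0,0.208,0.5],[-0.305,0,0.09,0,0,0.208,0.5],[-0.305,0,0.17,0,0,0.208,0.5],[-0.305,0,0.197,0,0,0.208,0.5]]' 15
python3 -m handwheel '[[0,0,0,0,0,0,0.4],[0,0,0,0,0,0,0],[0,0,0,0,0,0,0],[0,0,0,0,0,0,0],[0,0,0,0,0,0,0],[0,0,0,0,0,0,0],[0,0,0,0,0,0,0],[0,0,0,0,0,0,0]]'
python3 - <<'E'
from h import *
s=r.sense();v=np.array(s["position"])[:2]-CC; a=np.degrees(np.arctan2(*v[::-1])); print(np.hypot(*v),a)
arc(a,103,8); arc(103,174.8,8)
E
```

```text
time: 31.8
position: [0.6196, -0.1326, 0.2497]
orientation: [-0.182, -3.129, -0.003]
ft_force: [-1.1, 0.4, -1.7]
opening: 0.499
finger_force: 0.0
time: 32.6
position: [0.6219, -0.1332, 0.2563]
orientation: [0.183, 3.133, -0.001]
ft_force: [0.2, 1.8, 6.3]
opening: 0.165
finger_force: 15.0
0.08093354698620547 30.30165052869533
[0.017,0.019],[0.036,0.035],[0.058,0.048],[0.082,0.057],[0.107,0.063],[0.132,0.064],[0.157,0.061],[0.182,0.055],
[0.023,-0.010],[0.044,-0.024],[0.062,-0.041],[0.078,-0.060],[0.091,-0.082],[0.100,-0.105],[0.105,-0.130],[0.106,-0.155],
```

```bash
python3 -m handwheel '[[0.017,0.019,0,0,0,0,0],[0.036,0.035,0,0,0,0,0],[0.058,0.048,0,0,0,0,0],[0.082,0.057,0,0,0,0,0],[0.107,0.063,0,0,0,0,0],[0.132,0.064,0,0,0,0,0],[0.157,0.061,0,0,0,0,0],[0.182,0.055,0,0,0,0,0]]'
python3 -m handwheel '[[0.023,-0.01,0,0,0,0,0],[0.044,-0.024,0,0,0,0,0],[0.062,-0.041,0,0,0,0,0],[0.078,-0.06,0,0,0,0,0],[0.091,-0.082,0,0,0,0,0],[0.1,-0.105,0,0,0,0,0],[0.105,-0.13,0,0,0,0,0],[0.106,-0.155,0,0,0,0,0]]'
python3 -m handwheel '[[0,0,0,0,0,0,0],[0,0,0,0,0,0,0],[0,0,0,0,0,0,0],[0,0,0,0,0,0,0.5],[0,0,0,0,0,0,0.5],[0,0,0,0,0,0,0.5],[0,0,-0.1,0,0,0,0.5],[0,0,-0.18,0,0,0,0.5]]'
python3 -m handwheel '[[0,0.09,-0.01,0,0,0,0],[0,0.18,-0.01,0,0,0,0],[0,0.27,-0.01,0,0,0,0],[0,0.36,-0.01,0,0,0,0],[0.04,0.45,-0.01,0,0,0,0],[0.08,0.52,-0.01,0,0,0,0],[0.08,0.52,-0.01,0,0,0,0],[0.08,0.52,-0.01,0,0,0,0]]'
python3 - <<'E'
from h import *
plan((*blk(-.12,-.077),.15,173.4),(*blk(-.12,-.077),.01,173.4))
opening_angle("pics/p10.png")
E
```

```text
time: 33.4
position: [0.5342, -0.0953, 0.2563]
orientation: [0.181, 3.131, -0.004]
ft_force: [4.3, -5.5, 5.3]
opening: 0.164
finger_force: 15.0
time: 34.2
position: [0.4729, -0.1661, 0.2562]
orientation: [0.183, 3.131, -0.0]
ft_force: [4.7, 2.5, 6.5]
opening: 0.164
finger_force: 15.0
time: 35.0
position: [0.4716, -0.1656, 0.3438]
orientation: [-0.182, -3.132, -0.002]
ft_force: [1.3, -0.4, 0.9]
opening: 0.484
finger_force: 0.0
time: 35.8
position: [0.4621, 0.0976, 0.3486]
orientation: [-0.179, -3.135, 0.001]
ft_force: [0.1, 0.2, 0.3]
opening: 0.003
finger_force: 0.0
[0.130,0.105,0.017,-0.000,-0.000,0.000]  q6~-62
[0.130,0.105,0.297,-0.000,-0.000,0.000]  q6~-62
t=35.8 tip [0.4621 0.0976 0.1585] op 0.003 F [0.1 0.2 0.3]
opening 762 0.0701 -4.7
```

View pics/p10.png

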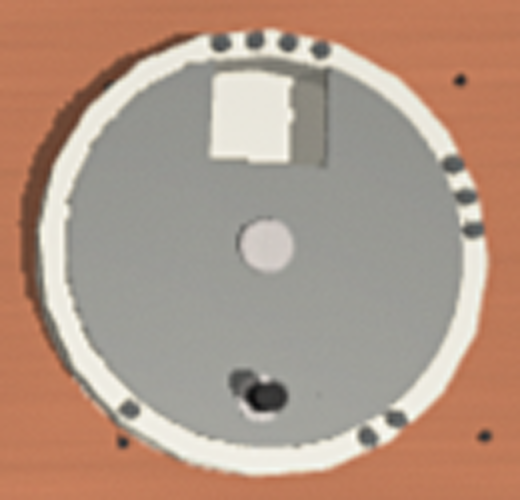

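The opening, at (268,115), is now centred on the four studs. Next, eject bore d.

```bash
python3 -m handwheel '[[0.07,0.05,0.01,0,0,0,0],[0.13,0.105,0.017,0,0,0,0],[0.13,0.105,0.1,0,0,0,0],[0.13,0.105,0.19,0,0,0,0],[0.13,0.105,0.27,0,0,0,0],[0.13,0.105,0.297,0,0,0,0],[0.13,0.105,0.297,0,0,0,0],[0.12,0.105,0.297,0,0,0,0]]'
python3 -m handwheel '[[-0.01,0,0,0,0,0,0],[-0.025,0,0,0,0,0,0],[-0.04,0,0,0,0,0,0],[-0.055,0,0,0,0,0,0],[-0.07,0,0,0,0,0,0],[-0.085,0,0,0,0,0,0],[-0.1,0,0,0,0,0,0],[-0.11,0,0,0,0,0,0]]'
python3 -m handwheel '[[-0.008,0,0,0,0,0,0],[-0.016,0,0,0,0,0,0],[-0.022,0,0,0,0,0,0],[-0.022,0,0,0,0,0,0],[-0.022,0,0,0,0,0,0],[0.04,0,0,0,0,0,0],[0.12,0,-0.03,0,0,0,0],[0.12,0,-0.1,0,0,0,0]]'
python3 -m handwheel '[[0,0,-0.1,0,0,0,0.5],[0,0,-0.18,0,0,0,0.5],[0,0,-0.18,0,0,0,0.5],[0,0,-0.18,0,0,0,0.5],[0,0,-0.18,0,0,0,0.5],[0,0,-0.18,0,0,0,0.5],[0,0,-0.18,0,0,0,0.5],[0,0,-0.18,0,0,0,0.5]]'
python3 - <<'E'
from h import *
cubes()
plan((*blk(.060,-.077),.1,173.4))
E
```

```text
time: 36.65
position: [0.4098, 0.1552, 0.201]
orientation: [-0.185, -3.136, 0.0]
ft_force: [0.1, 0.2, 0.5]
opening: 0.005
finger_force: 0.0
time: 37.45
position: [0.4645, 0.1495, 0.2007]
orientation: [-0.183, -3.136, -0.0]
ft_force: [-2.7, 0.4, 3.1]
opening: 0.006
finger_force: 1.3
time: 38.25
position: [0.3983, 0.1558, 0.2448]
orientation: [-0.18, -3.123, 0.007]
ft_force: [0.4, 0.3, -0.0]
opening: 0.01
finger_force: 0.0
time: 39.05
position: [0.4042, 0.1565, 0.3397]
orientation: [-0.183, -3.134, 0.001]
ft_force: [0.4, 0.1, -0.3]
opening: 0.501
finger_force: 0.0
[199.6 212.6] 15 [0.5895 0.1412] blk 0.0665 -0.0715
[204.6 213.4] 13 [0.5875 0.1302] blk 0.0659 -0.0827
[199.  218.5] 12 [0.5765 0.1425] blk 0.0535 -0.0717
[204.1 219.3] 12 [0.5744 0.1314] blk 0.0527 -0.083
[125.5 248.2] 10 [0.5147 0.3018] blk -0.0262 0.0794
[-0.359,0.002,0.099,-0.000,-0.000,-0.000]  q6~-70
t=39.1 tip [0.4043 0.1565 0.1499] op 0.499 F [0.3 0.6 0.5]
```

```bash
python3 -m handwheel '[[-0.09,0.002,0,0,0,0,0.5],[-0.18,0.002,0,0,0,0,0.5],[-0.27,0.002,0,0,0,0,0.5],[-0.359,0.002,0.03,0,0,0,0.5],[-0.359,0.002,0.1,0,0,0,0.5],[-0.359,0.002,0.1,0,0,0,0.5],[-0.359,0.002,0.1,0,0,0,0.5],[-0.359,0.002,0.1,0,0,0,0.5]]' 20
python3 -m handwheel '[[0,0,0.06,0,0,0,0.5],[0,0,0.12,0,0,0,0.5],[0,0,0.17,0,0,0,0.5],[0,0,0.176,0,0,0,0.5],[0,0,0.176,0,0,0,0.5],[0,0,0.176,0,0,0,0],[0,0,0.176,0,0,0,0],[0,0,0.176,0,0,0,0]]'
python3 -m handwheel '[[0,0,0,0,0,0,0],[0,0,0,0,0,0,0],[0,0,0,0,0,0,0],[0,0,0,0,0,0,0],[0,0,0,0,0,0,0],[0,0,-0.06,0,0,0,0],[0,0,-0.14,0,0,0,0],[0,0,-0.2,0,0,0,0]]'
python3 -m handwheel '[[0,0,-0.06,0,0,0,0],[0,0,-0.1,0,0,0,0],[0,0,-0.1,0,0,0,0],[0,0,-0.1,0,0,0,0],[0,0,-0.1,0,0,0,0],[0,0,-0.1,0,0,0,0],[0,0,-0.1,0,0,0,0],[0,0,-0.1,0,0,0,0]]'
python3 - <<'E'
from h import *
a=np.radians(-5.1); b=CC+.072*np.array([np.cos(a),np.sin(a)]); print(b)
plan((*b,.16,174.9),(*b,.022,174.9))
E
```

```text
time: 39.9
position: [0.5826, 0.137, 0.2924]
orientation: [0.182, 3.134, 0.001]
ft_force: [0.3, -0.0, 0.1]
opening: 0.5
finger_force: 0.0
time: 40.7
position: [0.5833, 0.1368, 0.2045]
orientation: [0.183, 3.134, 0.001]
ft_force: [0.0, -0.5, 1.5]
opening: 0.306
finger_force: 0.0
time: 41.5
position: [0.5827, 0.1367, 0.3043]
orientation: [0.183, 3.136, 0.0]
ft_force: [0.6, 0.9, -0.0]
opening: 0.27
finger_force: 20.0
time: 42.3
position: [0.5826, 0.1367, 0.3519]
orientation: [-0.183, -3.135, 0.0]
ft_force: [0.4, 0.4, -0.6]
opening: 0.274
finger_force: 20.0
[ 0.62371496 -0.18040039]
[-0.155,-0.620,0.004,-0.000,-0.000,-0.009]  q6~-101
[-0.156,-0.620,0.280,-0.000,-0.000,-0.009]  q6~-101
t=42.3 tip [0.5826 0.1367 0.1618] op 0.274 F [ 0.4  0.4 -0.6]
```

```bash
python3 -m handwheel '[[-0.02,-0.09,0,0,0,0,0],[-0.04,-0.18,0,0,0,0,0],[-0.06,-0.27,0,0,0,-0.009,0],[-0.08,-0.36,0,0,0,-0.009,0],[-0.1,-0.45,0,0,0,-0.009,0],[-0.12,-0.54,0,0,0,-0.009,0],[-0.155,-0.62,0,0,0,-0.009,0],[-0.155,-0.62,0,0,0,-0.009,0]]'
python3 -m handwheel '[[0,0,0,0,0,0,0],[0,0,0,0,0,0,0],[0,0,0,0,0,0,0],[0,0,0,0,0,0,0],[0,0,0,0,0,0,0],[0,0,0,0,0,0,0],[0,0,0,0,0,0,0],[0,0,0.03,0,0,0,0]]'
python3 - <<'E'
from h import *
plan((.6237,-.1804,.022,174.9))
E
```

```text
time: 43.1
position: [0.6241, -0.1848, 0.3527]
orientation: [0.146, 3.137, -0.003]
ft_force: [-0.3, 0.1, -0.4]
opening: 0.272
finger_force: 20.0
time: 43.9
position: [0.6245, -0.1804, 0.3402]
orientation: [0.138, 3.133, -0.003]
ft_force: [0.6, 0.3, -0.3]
opening: 0.273
finger_force: 20.0
[0.003,0.000,0.256,-0.000,0.002,0.000]  q6~-101
t=43.9 tip [ 0.6245 -0.1804  0.1501] op 0.273 F [ 0.6  0.3 -0.3]
```

```bash
python3 -m handwheel '[[0.001,0,0.05,0,0,0,0],[0.001,0,0.1,0,0,0,0],[0.001,0,0.15,0,0,0,0],[0.001,0,0.19,0,0,0,0],[0.001,0,0.23,0,0,0,0],[0.001,0,0.25,0,0,0,0],[0.001,0,0.25,0,0,0,0],[0.001,0,0.25,0,0,0,0]]'
python3 -m handwheel '[[0,0,0,0,0,0,0.35],[0,0,0,0,0,0,0.35],[0,0,0,0,0,0,0.35],[0,0,0,0,0,0,0.35],[0,0,-0.05,0,0,0,0.35],[0,0,-0.12,0,0,0,0.35],[0,0,-0.2,0,0,0,0.35],[0,0,-0.28,0,0,0,0.35]]'
python3 -m handwheel '[[0.05,0.02,0,0,0,0,0.5],[0.1,0.02,0,0,0,0,0.5],[0.15,0.01,0,0,0,0,0.5],[0.2,0,0,0,0,0,0.5],[0.25,0,0,0,0,0,0.5],[0.29,0,0,0,0,0,0.5],[0.3,0,0,0,0,0,0.5],[0.3,0,0,0,0,0,0.5]]' 15
python3 - <<'E'
from h import *
a=np.radians(175); p=CC+.08*np.array([np.cos(a),np.sin(a)])
plan((*p,.065,174.9))
opening_angle("pics/p11.png")
E
```

```text
time: 44.7
position: [0.6234, -0.1803, 0.2131]
orientation: [0.138, 3.138, -0.0]
ft_force: [-0.1, -0.1, -0.9]
opening: 0.274
finger_force: 20.0
time: 45.5
position: [0.6229, -0.1801, 0.3541]
orientation: [-0.138, -3.138, -0.0]
ft_force: [0.0, -0.9, 0.5]
opening: 0.352
finger_force: 0.0
time: 46.3
position: [0.4735, -0.167, 0.3531]
orientation: [0.139, 3.137, -0.001]
ft_force: [-0.4, 0.1, -0.8]
opening: 0.502
finger_force: 0.0
[0.003,-0.000,0.196,-0.000,0.000,0.000]  q6~-104
t=46.3 tip [ 0.4735 -0.167   0.163 ] op 0.502 F [-0.4  0.1 -0.8]
opening 744 0.0727 -3.7
```

View pics/p11.png

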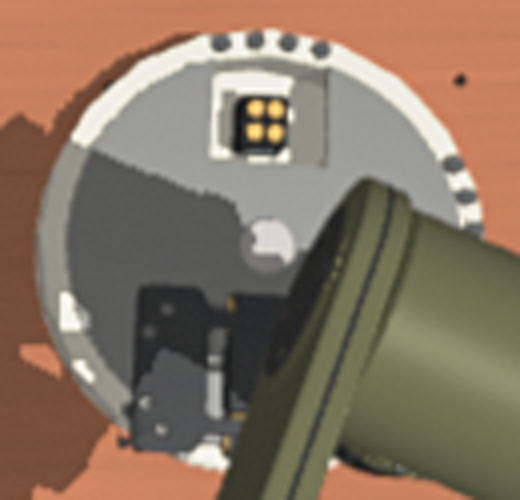

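The four-pin cube stands in its compartment at (263,125). There is time to spare, so I'll turn the cover back over compartments 2 and 1 to check those cubes on the way to the blank.

```bash
python3 -m handwheel '[[0.002,0,0.05,0,0,0,0.5],[0.002,0,0.12,0,0,0,0.5],[0.002,0,0.18,0,0,0,0.5],[0.002,0,0.195,0,0,0,0.5],[0.002,0,0.195,0,0,0,0.2],[0.002,0,0.195,0,0,0,0],[0.002,0,0.195,0,0,0,0],[0.002,0,0.195,0,0,0,0]]' 15
python3 -m handwheel '[[0,0,0,0,0,0,0],[0,0,0,0,0,0,0],[0,0,0,0,0,0,0],[0,0,0,0,0,0,0],[0,0,0,0,0,0,0],[0,0,0,0,0,0,0],[0,0,0,0,0,0,0],[0,0,0,0,0,0,0]]'
python3 - <<'E'
from h import *
s=r.sense();v=np.array(s["position"])[:2]-CC; a=np.degrees(np.arctan2(*v[::-1])); print(np.hypot(*v),a,s["opening"])
arc(a,103,8,174.9); arc(103,30.8,8,174.9); arc(30.8,-41.2,8,174.9); arc(-41.2,-113.2,8,174.9)
E
```

```text
time: 47.15
position: [0.4735, -0.1672, 0.257]
orientation: [0.138, 3.136, -0.002]
ft_force: [-0.2, 0.3, -0.2]
opening: 0.22
finger_force: 0.0
time: 47.95
position: [0.4733, -0.1671, 0.2566]
orientation: [0.138, 3.137, -0.001]
ft_force: [-0.4, 0.8, 5.9]
opening: 0.166
finger_force: 15.0
0.07899403816456185 174.97162663794109 0.16559276194895636
[-0.002,0.025],[-0.008,0.049],[-0.017,0.073],[-0.030,0.094],[-0.047,0.113],[-0.066,0.129],[-0.087,0.143],[-0.110,0.152],
[-0.024,0.006],[-0.050,0.008],[-0.075,0.006],[-0.099,0.000],[-0.122,-0.010],[-0.144,-0.023],[-0.163,-0.039],[-0.179,-0.058],
[-0.013,-0.021],[-0.023,-0.045],[-0.028,-0.069],[-0.030,-0.094],[-0.028,-0.119],[-0.022,-0.144],[-0.013,-0.167],[0.000,-0.188],
[0.016,-0.019],[0.035,-0.035],[0.057,-0.048],[0.080,-0.058],[0.105,-0.064],[0.130,-0.066],[0.155,-0.064],[0.179,-0.058],
```

```bash
python3 -m handwheel '[[-0.002,0.025,0,0,0,0,0],[-0.008,0.049,0,0,0,0,0],[-0.017,0.073,0,0,0,0,0],[-0.03,0.094,0,0,0,0,0],[-0.047,0.113,0,0,0,0,0],[-0.066,0.129,0,0,0,0,0],[-0.087,0.143,0,0,0,0,0],[-0.11,0.152,0,0,0,0,0]]'
python3 -m handwheel '[[-0.024,0.006,0,0,0,0,0],[-0.05,0.008,0,0,0,0,0],[-0.075,0.006,0,0,0,0,0],[-0.099,0,0,0,0,0,0],[-0.122,-0.01,0,0,0,0,0],[-0.144,-0.023,0,0,0,0,0],[-0.163,-0.039,0,0,0,0,0],[-0.179,-0.058,0,0,0,0,0]]'
python3 -c "
from h import *
cv2.imwrite('pics/w1.png',r.camera('wrist')[0])"
python3 -m handwheel '[[-0.013,-0.021,0,0,0,0,0],[-0.023,-0.045,0,0,0,0,0],[-0.028,-0.069,0,0,0,0,0],[-0.03,-0.094,0,0,0,0,0],[-0.028,-0.119,0,0,0,0,0],[-0.022,-0.144,0,0,0,0,0],[-0.013,-0.167,0,0,0,0,0],[0,-0.188,0,0,0,0,0]]'
python3 -c "
from h import *
cv2.imwrite('pics/w2.png',r.camera('wrist')[0]);opening_angle()
a=cv2.imread('pics/w1.png');b=cv2.imread('pics/w2.png');cv2.imwrite('pics/w12.png',cv2.resize(np.hstack([a,b]),(800,300)))"
```

```text
time: 48.75
position: [0.5349, -0.0958, 0.2566]
orientation: [0.138, 3.138, -0.001]
ft_force: [-3.1, -0.7, 6.8]
opening: 0.167
finger_force: 15.0
time: 49.55
position: [0.6217, -0.1327, 0.2566]
orientation: [0.138, 3.137, 0.001]
ft_force: [-1.5, 1.8, 6.6]
opening: 0.163
finger_force: 15.0
time: 50.4
position: [0.6129, -0.2269, 0.2566]
orientation: [0.139, 3.136, 0.0]
ft_force: [0.8, 3.4, 6.4]
opening: 0.166
finger_force: 15.0
opening 790 0.0733 135.8
```

View pics/w12.png

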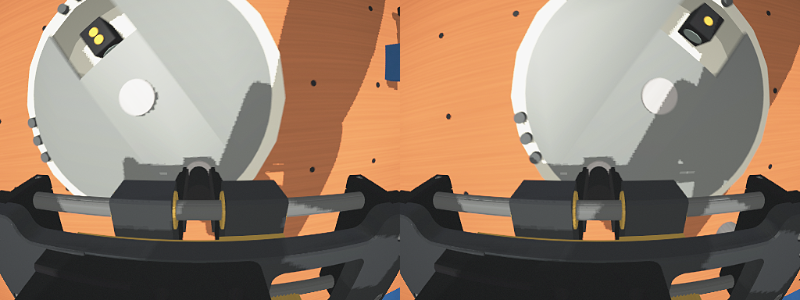

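Through the opening I can see the two-pin cube at (100,35) in compartment 2, and the one-pin cube at (702,25) in compartment 1. Both are seated properly, so now I turn the opening to the blank and release.

```bash
python3 -m handwheel '[[0.016,-0.019,0,0,0,0,0],[0.035,-0.035,0,0,0,0,0],[0.057,-0.048,0,0,0,0,0],[0.08,-0.058,0,0,0,0,0],[0.105,-0.064,0,0,0,0,0],[0.13,-0.066,0,0,0,0,0],[0.155,-0.064,0,0,0,0,0],[0.179,-0.058,0,0,0,0,0]]'
python3 -m handwheel '[[0,0,0,0,0,0,0],[0,0,0,0,0,0,0],[0,0,0,0,0,0,0],[0,0,0,0,0,0,0.5],[0,0,0,0,0,0,0.5],[0,0,0,0,0,0,0.5],[0,0,-0.1,0,0,0,0.5],[0,0,-0.2,0,0,0,0.5]]'
python3 -m handwheel '[[0,0.09,0,0,0,0,0.5],[0,0.18,0,0,0,0,0.5],[0,0.27,0,0,0,0,0.5],[0,0.36,0,0,0,0,0.5],[0,0.45,0,0,0,0,0.5],[0,0.54,0,0,0,0,0.5],[0,0.63,0,0,0,0,0.5],[0,0.7,0,0,0,0,0.5]]'
python3 - <<'E'
from h import *
opening_angle("pics/p12.png"); cubes(); plan((.5,.2,.2,175))
E
```

```text
time: 51.3
position: [0.5211, -0.2475, 0.2566]
orientation: [0.139, 3.135, 0.0]
ft_force: [4.2, 4.2, 6.2]
opening: 0.166
finger_force: 15.0
time: 52.1
position: [0.52, -0.2471, 0.3533]
orientation: [-0.138, -3.132, -0.005]
ft_force: [0.9, -0.9, -0.5]
opening: 0.49
finger_force: 0.0
time: 52.9
position: [0.5513, 0.1034, 0.3546]
orientation: [-0.137, -3.138, 0.0]
ft_force: [0.4, 0.0, 0.0]
opening: 0.503
finger_force: 0.0
opening 715 0.0684 66.3
[127.3 248.2] 20 [0.5147 0.2979] blk -0.0258 0.0756
[0.118,0.182,-0.071,0.000,-0.000,0.001]  q6~-63
t=53.0 tip [0.5514 0.1044 0.1645] op 0.501 F [-0.8  0.1  1. ]
```

View pics/p12.png

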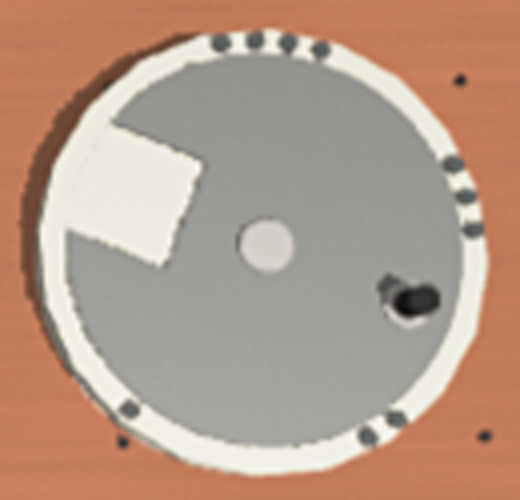

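The opening at (135,195) reads 66.3° against the target of 66.8°. No cubes are left in or around the block, and the arm is clear of everything.

```bash
python3 -m handwheel '[[0,0,0,0,0,0,0.5],[0,0,0,0,0,0,0.5],[0,0,0,0,0,0,0.5],[0,0,0,0,0,0,0.5],[0,0,0,0,0,0,0.5],[0,0,0,0,0,0,0.5],[0,0,0,0,0,0,0.5],[0,0,0,0,0,0,0.5]]'; python3 -c "
from plant import r
print(r.job_done())"
```

```text
time: 53.8
position: [0.5517, 0.1012, 0.3553]
orientation: [0.139, 3.138, -0.0]
ft_force: [0.2, -0.0, 0.3]
opening: 0.499
finger_force: 0.0
the job is handed in; nothing more can be done
None
```

Cubes 1, 2 and 4 (cube3 was absent) are each in their matching compartment, the cover's opening is centred over the blank to within about 1°, and I handed the job in at about 54 s; no verdict was returned.

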